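# Tidy the study desk: every tool to the tray cut for it

## Robot

A 6-joint arm with a two-finger parallel gripper is mounted at the origin on the work surface. World frame = base frame: x ahead of the robot, y to its left, z up, the work surface at z = 0. Lengths are in m, angles in rad, forces in N, time in s.
With the tool pointing down it reaches from about 0.275 to 0.75 m from the base axis. Payload 10.2 kg.
Tool frame: the origin (TCP) lies midway between the tips of the shut fingers; the grasp point (between the pads) lies 19 mm behind it (env.hold_point_z is the distance from the TCP to the grasp point, in m); z points along the fingers, y is the line along which they close (so a half turn about z gives the same grasp; the last joint's range is limited). The gripper opens to 85 mm and grips with 20 to 120 N. Pads are 22 mm wide; open, the fingers measure 114 mm over their backs; the gripper's body (76 mm by 85 mm) begins 54 mm behind the grasp point. The pads swing forward as they close: fully open they stand 13 mm farther back than shut.
Start: joints at [1.011, 0.313, 1.498, -0, 1.331, -0.223], TCP at [0.174, 0.496, 0.231] pointing down, gripper open.
Joint ranges: [-2.94, 2.94], [-0.97, 2.17], [0.19, 2.56], [-1.23, 4.37], [0.02, 3.11], [-2.88, 2.88]. Speed limits (rad/s): [2.39, 2.39, 3.01, 3.14, 3.14, 3.14].

## Interface

Orientations are given as a unit quaternion [x, y, z, w].
In Python, from bench import env, kinematics, monitor, eyes, job gives the robot as it stands. The module is installed in compiled form; this text tells all that it offers. Calls block until the motion is done:
- env.reach(position, orientation): joint-space move of the TCP to a pose.
- env.movel(position, velocity=0.15, frame=None, guard=None): straight line of the TCP; frame=None keeps the orientation; velocity is the mean speed in m/s. With guard (N) it stops when the force on the tool has changed by that much, and returns True; else False.
- env.set_joints(angles): joint-space move.
- env.release() and env.close_gripper(effort=None): open the fingers fully, or close them until they stop; effort is the grip in N (None keeps the last).
- env.hold(seconds).
- kinematics.ik(position, orientation): joint angles nearest the present ones, or None.
- monitor.sense(): the state.
- eyes.grab_frame(name): name is "side" or "top"; returns a dict with "frame" (400x640x3 uint8, red, green, blue), "mtx" (3x3 intrinsics, pixels), "view" (4x4, takes a point from world to camera coordinates). Camera axes: x right, y down, z forward; pixel columns grow to the right and rows downward; lengths in m; the calibration is good to about 2 mm. A picture is of the moment at which its call begins. There is no depth.
A pose or a line that the arm cannot do raises env.MotionError and nothing moves.
- job.hand_in(): hands the job in; it is judged then, once.
The state is a dict: "clock": time; "joints": joint angles; "qvel": joint speeds; "joint_efforts": joint torques, N m; "position": TCP position; "ee_rot": TCP orientation; "contact_force": force on the tool from outside, world axes, zero at the start; "ft_torque": the same for the moment, N m; "finger_gap": opening from 0.0 (shut) to 1.0 (fully open); "gripper_force": force on a finger pad.
Only numpy, scipy, OpenCV 4.12 (cv2) and the standard library are available. Lean on these libraries where they do the work, as an engineer would, in place of code of your own. Each camera call takes 0.05 s, during which the arm holds its last target. There are 200 camera calls.

## Task

Tidy the desk: snap the torch straight forward out of its spring clip (do not draw it upwards through the clip) and stand it upright in the small deep cup, and set the stapler, the square pin tin and the round paperweight each down flat in the wooden tray of its own shape. Set things down rather than dropping them, and leave the tea glass standing where it is.

Things in the scene. Friction and masses are not known exactly. Their poses are not given: they have to be found in the camera images.
- torch: aluminium pocket torch with thin black rings, a plain round bar 26 mm in diameter and 115 mm long, about 0.12 kg. It starts upright in the spring clip of the clip stand, its lower end on the stand's 8 mm base plate. Origin: centre of its lower end; z runs up along it. The part above the clip (from about 55 mm above its lower end) is free to grip.
- clip_stand: fixed grey stand, base 90 x 70 mm, 8 mm thick; post behind the torch 54 mm high, x 23 to 35 mm. Two sprung steel jaws, 34 to 50 mm above the desk, out to y = +-24 mm, hold the torch. Origin: on the desk under the clipped torch; z up. Mouth opens along its own -x, towards the robot within 0.4 rad. The torch snaps out after 10 mm along -x at 8 to 15 N; clear of the jaws after 30 mm.
- stapler: black office stapler, 110 mm long (its x axis), body 26 mm wide (y) above a 30 mm wide, 8 mm high steel foot, 44 mm high in all, about 0.18 kg, lying upright on the desk. Origin: centre of its underside. Either end may point either way in the tray.
- pin_tin: closed square steel tin for pins with a pale label on top, 50 x 50 mm and 38 mm high, about 0.15 kg. Origin: centre of its underside; x and y square to its sides.
- paperweight: round marble paperweight, 56 mm in diameter with upright sides to 33 mm and a bevelled top at 43 mm, about 0.35 kg. Origin: centre of its underside.
- torch_cup: fixed small deep round cup of dark wood for the torch, outside diameter 52 mm, bore 42 mm, 30 mm high, floor 6 mm above the desk. Origin: centre of its underside, on the desk.
- long_tray: fixed long dark-wood tray for the stapler, outside 140 mm (x) by 58 mm (y), rim 10 mm high, inside 130 x 48 mm, grey felt floor 5 mm above the desk. Origin: centre of its underside, on the desk.
- square_tray: fixed square dark-wood tray for the pin tin, outside 80 x 80 mm, rim 10 mm high, inside 70 x 70 mm, grey felt floor 5 mm above the desk. Origin: centre of its underside, on the desk; x and y square to its sides.
- round_tray: fixed round dark-wood tray for the paperweight, outside diameter 86 mm, inside 76 mm, rim 10 mm high, grey felt floor 3 mm above the desk. Origin: centre of its underside, on the desk.
- tea_glass: empty amber glass, 60 mm in diameter, 82 mm high, standing on a cork coaster 4 mm thick near the robot; to be left alone. Origin: centre of its underside.
There are look-alikes about, which are no part of the job. What is shaped like the pin_tin but orange or purple is not meant.

How it is judged:
By the outcome, as a careful person would: the job done as asked, in the order asked, and still so for the second after the job is handed in, with the robot touching nothing.
It also fails if it takes over 115 s, if anything falls off the work surface, if the arm or the gripper's body presses on something with over 40 N, if the wrist force passes 120 N, or if a joint passes its speed limit or range.

## Working session

There is one attempt and no reset: what is moved stays moved. The work goes in short steps, each a Python script; the robot and the scene stay as the last script left them, time stands still between calls to the robot, and variables do not carry over. Pictures are saved under pics/ and viewed, at most 14 in all, crops included, and the job is handed in when it is done.

```bash
mkdir -p pics; python3 - <<'E'
from bench import env,monitor,eyes
import cv2
for n in("top","side"):
    f=eyes.grab_frame(n); cv2.imwrite(f"pics/{n}0.png",f["frame"][:,:,::-1]); print(n,f["mtx"].round(1).tolist(),f["view"].round(3).tolist())
s=monitor.sense();print(s["clock"],s["ee_rot"],s["finger_gap"],env.hold_point_z)
E
```

```text
top [[471.0, 0.0, 322.6], [0.0, 471.0, 194.5], [0.0, 0.0, 1.0]] [[-0.02, -1.0, -0.02, 0.004], [-0.986, 0.023, -0.165, 0.454], [0.165, 0.017, -0.986, 1.127], [0.0, 0.0, 0.0, 1.0]]
side [[383.8, 0.0, 322.4], [0.0, 383.8, 198.9], [0.0, 0.0, 1.0]] [[0.818, -0.575, 0.009, -0.398], [-0.406, -0.589, -0.699, 0.2], [0.407, 0.568, -0.715, 0.755], [0.0, 0.0, 0.0, 1.0]]
0.1 [ 1.67610830e-01  9.85853061e-01 -5.42738445e-04 -2.37806766e-04] 1.000289382593811 0.0187
```

View pics/top0.png

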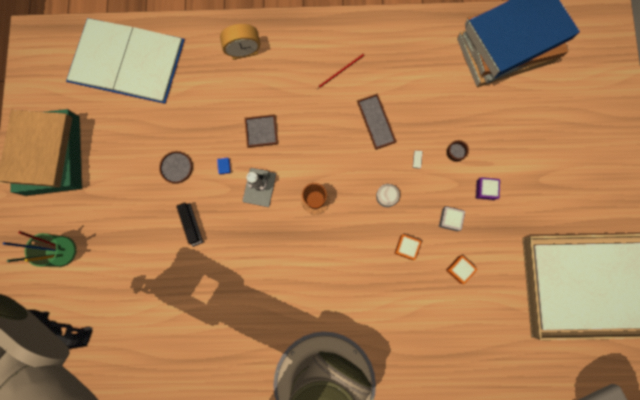

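View pics/side0.png

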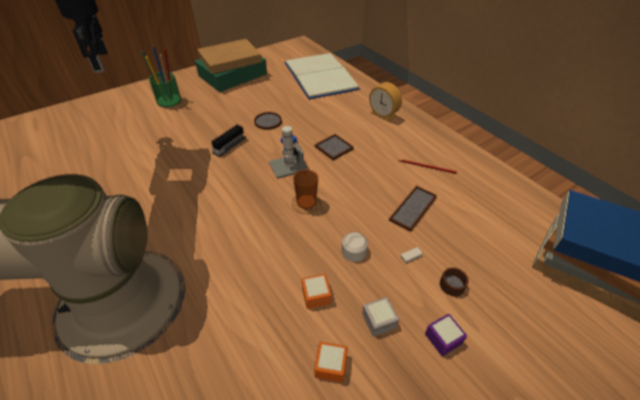

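Top view: clip stand and torch (258,185), stapler (190,224), paperweight (388,195), cup (457,151), long tray (377,121), square tray (261,130), round tray (176,167), glass (315,196). Tin candidates are orange (408,246), orange (462,269), purple (489,188) and bare steel (452,218). The steel one fits, and I'll confirm it in a crop.

```bash
python3 - <<'E'
import cv2
a=cv2.imread("pics/top0.png")
cv2.imwrite("pics/cl.png",cv2.resize(a[105:250,150:340],None,fx=4,fy=4,interpolation=cv2.INTER_CUBIC))
cv2.imwrite("pics/cr.png",cv2.resize(a[90:235,350:510],None,fx=4,fy=4,interpolation=cv2.INTER_CUBIC))
E
```

```text
(no output)
```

View pics/cl.png

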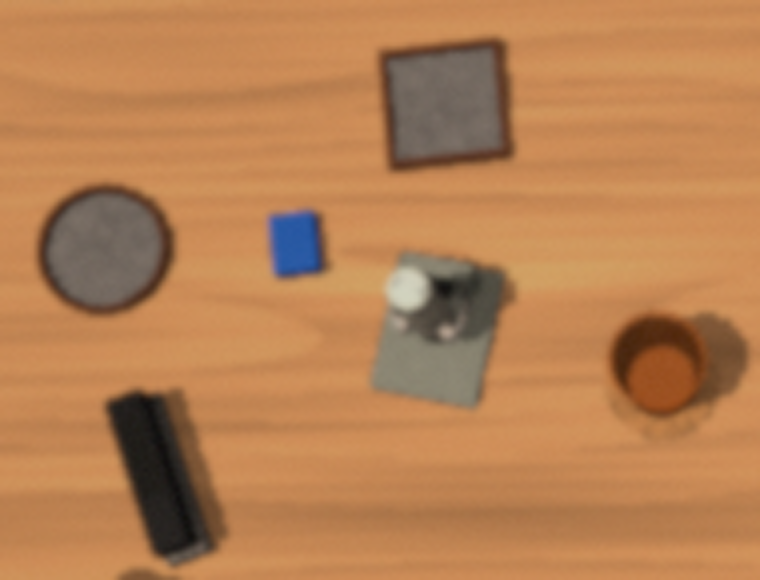

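View pics/cr.png

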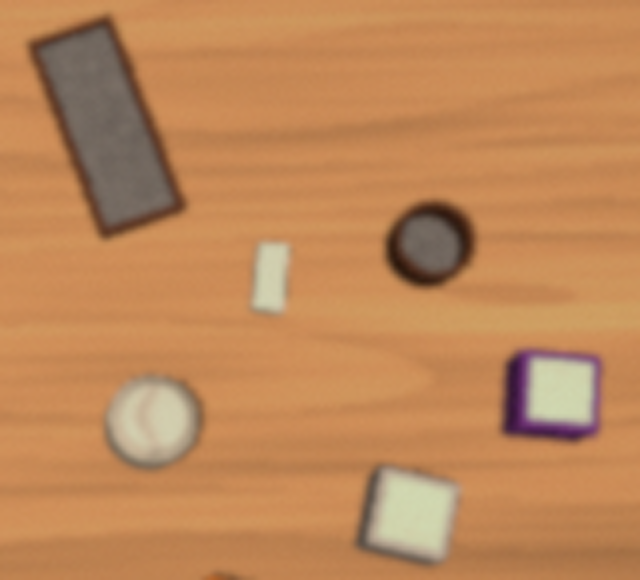

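The crops confirm the bare steel tin (452,218): it has grey sides and a pale label, where the others are orange or purple. The clip mouth faces the bottom of the image, towards the robot, and the torch's bright end is at about (252,177).

```bash
cat > h.py <<'E'
import numpy as np, cv2
from scipy.spatial.transform import Rotation as Ro
from bench import env,kinematics,monitor,eyes,job
def cast(f,uv,z):
    V=f["view"]; R=V[:3,:3]; C=-R.T@V[:3,3]
    d=np.c_[np.asarray(uv,float),np.ones(len(uv))]@np.linalg.inv(f["mtx"]).T@R
    return (C+d*((z-C[2])/d[:,2])[:,None])[:,:2]
def blob(f,box,test,z):
    """largest blob of the mask in box (u0,v0,u1,v1): world contour on plane z"""
    u0,v0,u1,v1=box; im=f["frame"][v0:v1,u0:u1]
    im=cv2.resize(im,None,fx=4,fy=4,interpolation=cv2.INTER_CUBIC)
    hsv=cv2.cvtColor(im,cv2.COLOR_RGB2HSV).astype(int)
    c,_=cv2.findContours(test(hsv).astype(np.uint8),cv2.RETR_EXTERNAL,cv2.CHAIN_APPROX_NONE)
    c=max(c,key=cv2.contourArea)[:,0]
    return cast(f,(c+.5)/4-.5+[u0,v0],z)
def rect(p):
    """centre, (long, short) mm, angle of the long side, mod pi"""
    (x,y),(w,h),a=cv2.minAreaRect((p*1000).astype(np.float32)); a=np.radians(a)
    if w<h: w,h,a=h,w,a+np.pi/2
    return np.array([x,y])/1000,(round(w,1),round(h,1)),(a+np.pi/2)%np.pi-np.pi/2
def down(xy,z,a):
    """tool down, closing line at world angle a; of the two half turns that nearer the middle of joint 6"""
    best=None
    for s in (a,a+np.pi):
        y=np.array([np.cos(s),np.sin(s),0]);zz=np.array([0,0,-1.])
        q=Ro.from_matrix(np.c_[np.cross(y,zz),y,zz]).as_quat()
        j=kinematics.ik([*xy,z],q)
        if j is not None and (best is None or abs(j[5])<abs(best[0])): best=(j[5],q)
    return best[1]
def st(*k):
    s=monitor.sense(); print(*[np.round(s[i],3).tolist() for i in ("clock","position","finger_gap","gripper_force","contact_force")],*k)
    return s
E
cat > m.py <<'E'
from h import *
f=eyes.grab_frame("top")
nw=lambda h:(h[...,1]<110)|(h[...,2]<105)
dk=lambda h:(h[...,2]<60)
for n,b,t,z in [("stand",(238,150,280,212),nw,.008),("torchtop",(240,164,262,185),lambda h:(h[...,1]<60)&(h[...,2]>165),.123),
 ("stapler",(170,195,212,250),dk,.022),("paperw",(370,178,405,212),nw,.0165),("tin",(436,202,470,236),nw,.019),
 ("tinlabel",(436,202,470,236),lambda h:(h[...,2]>165)&(h[...,1]<75),.038),
 ("cup",(442,136,472,166),nw,.015),("long",(352,90,402,152),nw,.01),("square",(240,110,282,150),nw,.01),("round",(155,147,198,188),nw,.01)]:
    c,s,a=rect(blob(f,b,t,z)); print(n,c.round(4),s,round(a,3))
E
python3 m.py
```

```text
stand [0.4831 0.1588] (92.6, 76.2) -0.219
torchtop [0.4851 0.1567] (24.8, 21.4) -0.024
stapler [0.3929 0.3289] (102.7, 32.0) 0.342
paperw [ 0.4522 -0.1687] (59.2, 59.0) -0.024
tin [ 0.3895 -0.3248] (56.4, 55.8) 1.309
tinlabel [ 0.3885 -0.3228] (47.1, 46.6) -0.262
cup [ 0.5628 -0.3499] (56.3, 46.8) -0.816
long [ 0.648  -0.1484] (136.7, 54.9) 0.32
square [0.6297 0.1503] (77.8, 77.7) 0.09
round [0.5391 0.3707] (84.0, 79.6) 1.202
```

All sizes match what was given, within a few mm: stand 92x76, tin 56, long tray 137x55 and so on. The torch comes first, gripped across the stand's x so that a finger sits behind it during the pull.

```bash
python3 - <<'E'
from h import *
f=eyes.grab_frame("top")
print("cup",cast(f,[[457.6,151]],.015), rect(blob(f,(442,136,472,166),lambda h:(h[...,2]<125),.015)))
a=-.219; p=np.array([.485,.157]); d=-np.array([np.cos(a),np.sin(a)])
q=down(p,.2,a); env.reach([*p,.2],q); st()
env.movel([*p,.067],.12); st()
env.close_gripper(60); st("gripped")
f=eyes.grab_frame("side"); cv2.imwrite("pics/g1.png",cv2.resize(f["frame"][90:220,220:380,::-1],None,fx=4,fy=4))
E
```

```text
cup [[ 0.56167096 -0.35133511]] (array([ 0.56290009, -0.35000903]), (58.6, 49.5), np.float64(-0.8161400305456414))
1.883 [0.485, 0.158, 0.2] 0.997 0.0 [0.224, 0.39, -0.034]
3.142 [0.485, 0.157, 0.068] 0.998 0.0 [-0.124, -0.362, 0.079]
3.725 [0.485, 0.157, 0.067] 0.287 59.152 [-1.366, -0.016, 4.362] gripped
```

View pics/g1.png

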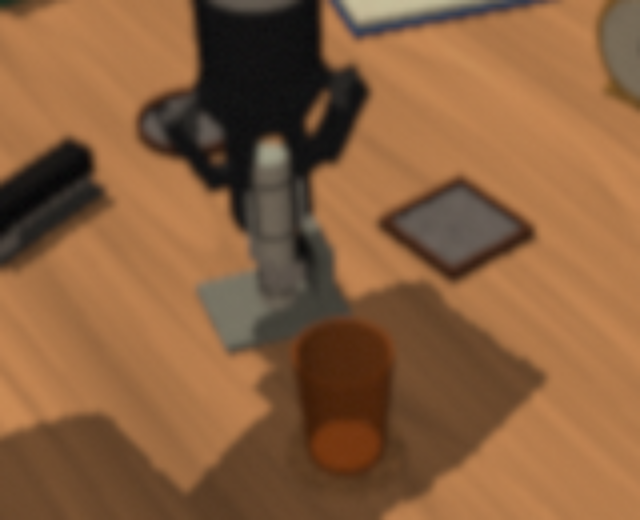

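The fingers hold the torch (gap about 24–26 mm), and it stands upright in the clip at about (272,215) in the crop. Next I pull straight along the clip's -x.

```bash
python3 - <<'E'
from h import *
a=-.219; d=-np.array([np.cos(a),np.sin(a)])
s=st(); p=np.array(s["position"])
for k in (.012,.05):
    env.movel([*(p[:2]+d*k),p[2]],.05); st()
env.movel([*(p[:2]+d*.05),.2],.15); st()
for n in ("side","top"):
    f=eyes.grab_frame(n); 
    c=f["frame"][60:210,200:380] if n=="side" else f["frame"][110:260,190:370]
    cv2.imwrite(f"pics/{n}2.png",c[:,:,::-1])
cv2.imwrite("pics/p2.png",cv2.resize(np.vstack([cv2.imread("pics/side2.png"),cv2.imread("pics/top2.png")]),None,fx=2,fy=2))
E
```

```text
3.775 [0.485, 0.157, 0.067] 0.288 59.154 [-1.294, -0.504, 5.221]
4.167 [0.475, 0.159, 0.068] 0.288 59.452 [5.365, -1.939, 2.102]
5.075 [0.436, 0.168, 0.067] 0.289 59.979 [-3.252, 0.95, 6.674]
6.108 [0.436, 0.168, 0.199] 0.29 59.347 [-0.084, 1.207, -1.987]
```

View pics/p2.png

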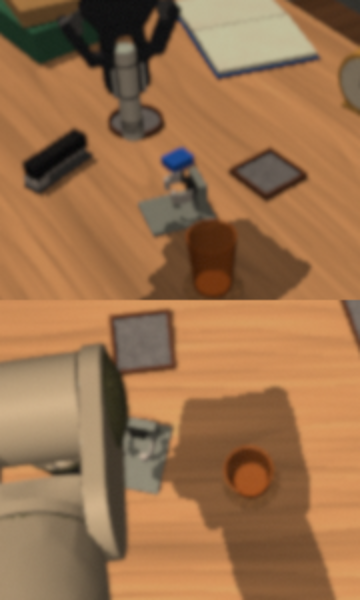

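The torch is out and upright: its lean in the side view, about 0.09, matches the vertical vanishing direction. Next I move it over the cup and check there.

```bash
python3 - <<'E'
from h import *
c=np.array([.5625,-.3505])
q=down(c,.22,-.55); env.reach([*c,.22],q); env.movel([*c,.1],.15); st()
f=eyes.grab_frame("side"); cv2.imwrite("pics/c3.png",cv2.resize(f["frame"][200:320,390:520,::-1],None,fx=4,fy=4))
E
```

```text
9.092 [0.563, -0.351, 0.101] 0.286 59.297 [-0.305, 0.332, -1.725]
```

View pics/c3.png

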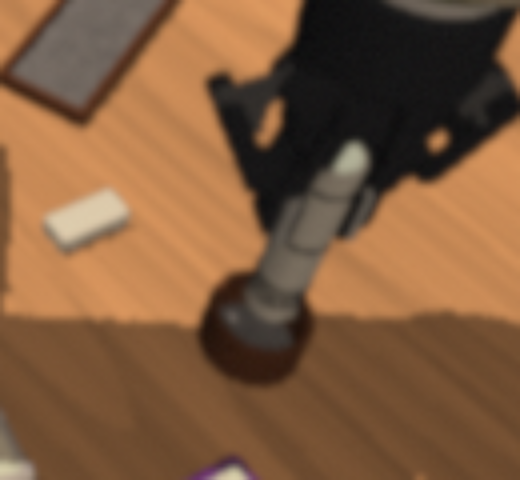

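The torch's lower end (273,305 in the crop) extends to within about 3 mm of the cup's rim centre (257,318). The bore leaves 8 mm each way, so I lower it.

```bash
python3 - <<'E'
from h import *
c=np.array([.5625,-.3505])
print(env.movel([*c,.0635],.04,guard=5)); s=st()
if s["position"][2]<.069:
    env.release(); st(); env.movel([*c,.22],.15); st()
    p=np.array([.3895,.3277]); a=.342+np.pi/2
    q=down(p,.2,a); env.reach([*p,.2],q)
    f=eyes.grab_frame("side"); f2=eyes.grab_frame("top")
    cv2.imwrite("pics/c4.png",np.hstack([cv2.resize(f["frame"][200:320,390:520,::-1],(390,360)),cv2.resize(f2["frame"][110:210,370:480,::-1],(396,360))]))
    env.movel([*p,.014],.12); env.close_gripper(60); st()
    env.movel([*p,.15],.12); st()
    f=eyes.grab_frame("side"); cv2.imwrite("pics/s4.png",cv2.resize(f["frame"][20:180,130:330,::-1],None,fx=3,fy=3))
E
```

```text
True
9.95 [0.562, -0.35, 0.065] 0.292 59.856 [-0.921, 0.344, 4.697]
10.567 [0.562, -0.35, 0.064] 1.002 0.0 [0.989, 0.316, 0.136]
11.75 [0.562, -0.35, 0.219] 0.999 0.0 [-0.117, -0.218, -0.536]
16.608 [0.39, 0.328, 0.014] 0.297 60.147 [-1.506, 1.089, 2.938]
17.892 [0.389, 0.328, 0.149] 0.297 59.367 [0.275, 0.037, -1.527]
```

View pics/c4.png

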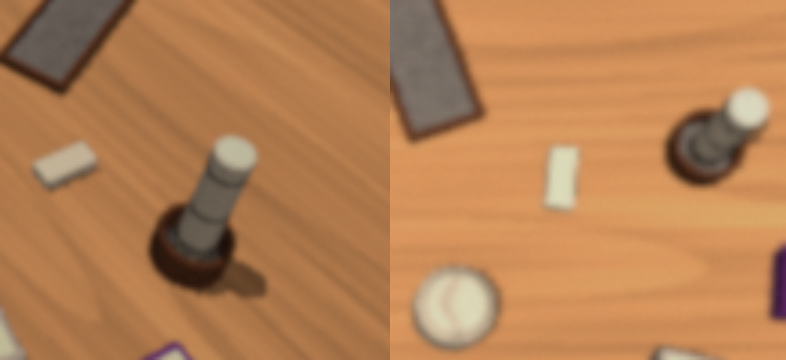

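View pics/s4.png

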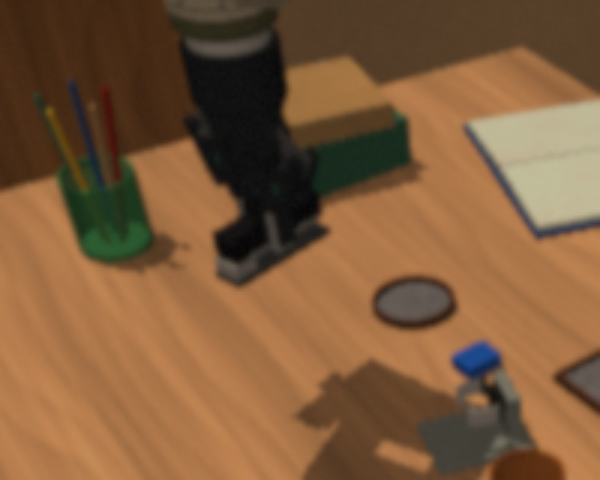

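The torch stands upright in the cup, and the stapler is held level. I check the grasp offset along its length from the first picture, then place it.

```bash
python3 - <<'E'
from h import *
f=eyes.grab_frame("top")
n=cast(f,[[198,243]],0.004)[0]; m=cast(f,[[181.7,205]],.044)[0]
u=np.array([np.cos(.342),np.sin(.342)]); p=np.array([.3895,.3277])
print("ends along axis from grasp",(n-p)@u,(m-p)@u)
c=np.array([.648,-.1484]); q=down(c,.2,.32+np.pi/2); env.reach([*c,.2],q); env.movel([*c,.06],.15); s=st()
f=eyes.grab_frame("side"); cv2.imwrite("pics/s5.png",cv2.resize(f["frame"][120:260,340:500,::-1],None,fx=4,fy=4))
E
```

```text
ends along axis from grasp -0.049650260009491874 0.047038199674122476
21.05 [0.649, -0.149, 0.061] 0.294 59.309 [-0.985, -0.512, -2.732]
```

View pics/s5.png

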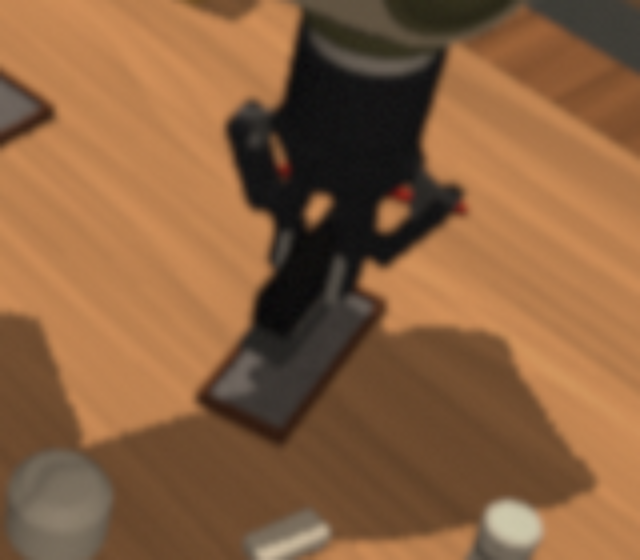

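The stapler is lined up over the long tray, with its ends symmetric to about 2 mm. I lower it, then go for the tin.

```bash
python3 - <<'E'
from h import *
c=np.array([.648,-.1484])
print(env.movel([*c,.017],.05,guard=5)); s=st()
if s["position"][2]>.024: raise SystemExit
env.release(); env.movel([*c,.22],.15)
p=np.array([.3885,-.3235]); q=down(p,.2,-.262); env.reach([*p,.2],q)
f=eyes.grab_frame("side"); cv2.imwrite("pics/t6.png",cv2.resize(f["frame"][160:360,330:500,::-1],None,fx=3,fy=3))
env.movel([*p,.009],.12); env.close_gripper(60); st()
env.movel([*p,.2],.15); st()
c=np.array([.6297,.1503]); q=down(c,.22,.09); env.reach([*c,.2],q); env.movel([*c,.06],.15); st()
f=eyes.grab_frame("side"); cv2.imwrite("pics/t7.png",cv2.resize(f["frame"][60:200,240:400,::-1],None,fx=3.6,fy=3.6))
E
python3 -c "
import cv2
a=cv2.imread('pics/t6.png');b=cv2.imread('pics/t7.png')
cv2.imwrite('pics/t67.png',cv2.resize(cv2.hconcat([cv2.resize(a,(425,500)),cv2.resize(b,(571,500))]),(797,400)))"
```

```text
True
21.858 [0.648, -0.148, 0.019] 0.296 60.262 [-0.623, -0.154, 4.155]
27.542 [0.389, -0.324, 0.009] 0.577 63.037 [-0.453, 0.442, 5.858]
28.967 [0.388, -0.323, 0.199] 0.577 62.205 [-0.182, 0.97, -2.793]
31.975 [0.63, 0.15, 0.061] 0.576 62.2 [-0.453, -0.517, -1.291]
```

View pics/t67.png

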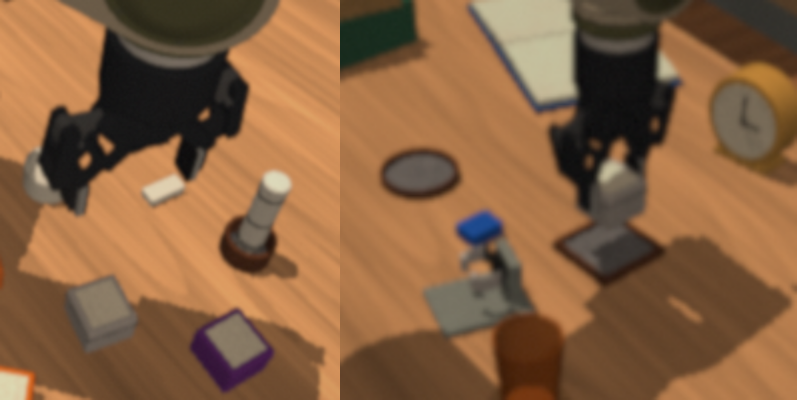

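The steel tin is held square over its tray. I set it down, then fetch the paperweight.

```bash
python3 - <<'E'
from h import *
c=np.array([.6297,.1503])
print(env.movel([*c,.012],.05,guard=5)); s=st()
if s["position"][2]>.019: raise SystemExit
env.release(); env.movel([*c,.22],.15)
p=np.array([.4522,-.1687]); q=down(p,.22,0); env.reach([*p,.22],q)
env.movel([*p,.008],.12); env.close_gripper(80); st()
env.movel([*p,.22],.15); st()
c=np.array([.539,.3707]); q=down(c,.22,.3); env.reach([*c,.22],q); env.movel([*c,.06],.15); st()
f=eyes.grab_frame("side"); cv2.imwrite("pics/w8.png",cv2.resize(f["frame"][40:200,180:380,::-1],None,fx=3.6,fy=3.6))
E
```

```text
True
32.867 [0.629, 0.15, 0.015] 0.575 63.139 [-0.891, -0.293, 3.707]
38.55 [0.452, -0.169, 0.009] 0.625 85.177 [-2.431, 1.605, 8.378]
40.117 [0.452, -0.169, 0.219] 0.626 84.155 [0.918, 0.678, -2.672]
43.308 [0.54, 0.371, 0.061] 0.621 84.201 [0.928, -0.204, -3.149]
```

View pics/w8.png

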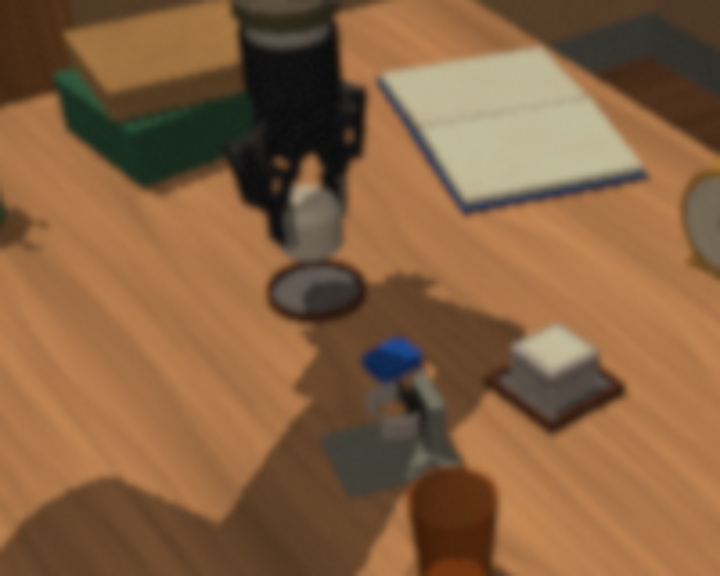

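The paperweight hangs level over the round tray, and the tin sits in its own tray. I lower the paperweight.

```bash
python3 - <<'E'
from h import *
c=np.array([.539,.3707])
print(env.movel([*c,.0095],.05,guard=5)); s=st()
if s["position"][2]>.017: raise SystemExit
env.release(); env.movel([*c,.2],.15)
q=monitor.sense()["ee_rot"]; env.reach([.25,.42,.25],q); st()
f=eyes.grab_frame("top"); cv2.imwrite("pics/top9.png",cv2.resize(f["frame"][90:290,150:510,::-1],None,fx=2.2,fy=2.2))
f=eyes.grab_frame("side"); cv2.imwrite("pics/side9.png",f["frame"][:,:,::-1])
E
```

```text
True
44.25 [0.539, 0.371, 0.012] 0.625 85.111 [-0.815, -0.717, 4.519]
47.233 [0.251, 0.42, 0.25] 1.002 0.0 [-0.3, -0.215, 0.751]
```

View pics/top9.png

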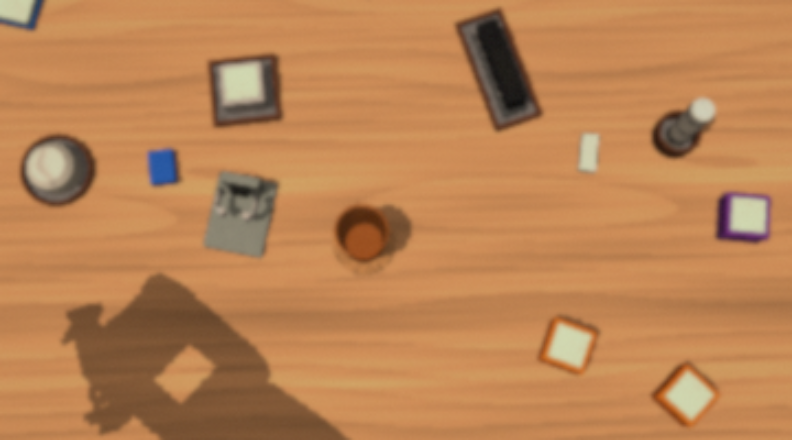

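View pics/side9.png

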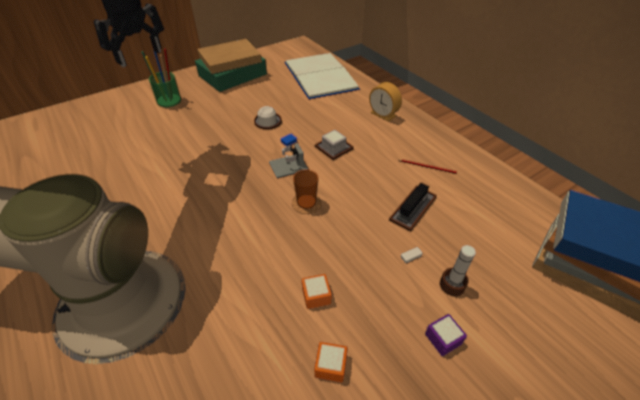

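Both views show all four things in their places, with the glass untouched. One last numeric check of the centring, then I hand in.

```bash
python3 - <<'E'
from h import *
f=eyes.grab_frame("top")
c,s,a=rect(blob(f,(240,110,282,150),lambda h:(h[...,2]>150)&(h[...,1]<75),.043)); print("tin",c,s,a)
c2,s2,_=rect(blob(f,(155,147,198,188),lambda h:(h[...,2]>125)&(h[...,1]<75),.04)); print("pw",c2,s2)
if np.linalg.norm(c-[.6297,.1503])<.007 and np.linalg.norm(c2-[.539,.3707])<.009: print(job.hand_in())
E
```

```text
tin [0.62850421 0.15111946] (48.4, 47.8) -1.4882567004915832
pw [0.5362597  0.37078125] (54.5, 54.1)
the job is handed in; nothing more can be done
None
```

The job is handed in: the torch was pulled straight forward out of its clip and stands upright in the cup, the stapler, tin and paperweight each lie in their own tray, and the glass is untouched (about 48 s of the 115 s allowed).

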